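Set the variable transformer to its limit mark and switch it on

TASK

Set the bench transformer for the next drive test: with a fingertip against one side of the black bar knob, push the dial round until its white index line points at the red rider on the scale, then press the green button all the way down to switch the output on and let it come up again. Push gently and never take the knob between the fingers. Do not press the red button or the green one too soon, do not shift or lift the transformer or the red rider, and leave the other things on the bench where they are.

Things in the scene. Friction and masses are not known exactly. Their poses are not given: they have to be found in the camera images.
- transformer: Grey metal bench transformer, loose on rubber feet, 8 kg: 190 mm along x (depth), 280 mm along y (width), top panel 130 mm above the bench; a handle stands out 27 mm at each side, 98 mm up. Origin: centre of the underside; x from its front (sockets, towards the robot) to its rear, y to the left. In its x, y: dial axis (0, 45) mm, green button (-60, -90), red button (0, -90).
- dial_hub (a point): Point on the dial's vertical axis, 160 mm above the bench; it does not turn with the dial (axes as transformer). Under the dial lies the round cream scale plate, 156 mm across, its face 140 mm above the bench, with 41 black lines 7.5 degrees apart over 300 degrees.
- dial (a joint): Angle of the black dial in rad, growing clockwise seen from above, -2.62 to 2.62 between end stops; at 0 its white index points along the transformer's +x, at q it points q clockwise from there. It starts at -2.3 to -1.4, so it is always turned clockwise. It stays where it is left: friction 0.12 N m (3 to 4 N sideways on the bar, 35 mm from the axis, turns it).
- index_mark (a point): Outer end of the white index line, 52 mm from the dial's axis; x outward along the line, z up. The line, 3 mm wide, runs on one half of the bar knob. The knob: a skirt 100 mm across, its top 148 mm above the bench, and on it a round-ended bar through the axis, 84 x 18 mm, from 148 to 178 mm up; in its middle a boss 42 mm across, up to 164 mm.
- limit_rider (a joint): Place of the red rider on the scale in rad, counted as dial: the dial is set when dial equals this value (-0.6 to 0.8). The rider is a red clip 11 mm wide on the rim of the scale plate with a pointer 3.5 mm wide towards the dial; 2.5 mm above the scale's face. It must not be moved.
- red_mark (a point): Tip of the red rider, 52 mm from the dial's axis: the index mark stands exactly here when the dial is set. Its x axis points outward from the dial's axis.
- on_button (a joint): Travel of the green button in m: 0 up, 0.006 fully down; a spring returns it; about 5 N presses it fully down.
- on_button_top (a point): Centre of the top of the green button (25 mm across, in a steel collar 41 mm across and 12 mm high), 152 mm above the bench when up, 146 mm when down.
- off_button (a joint): Travel of the red button in m; built as the green one, 60 mm further along the transformer's +x; it must not be pressed.
- tape_roll: Blue roll of insulating tape, 60 mm across and 19 mm high, lying flat on the transformer's top panel near its rear right corner; origin: centre of the underside.
- multimeter: Yellow and black hand multimeter, 160 x 78 x 45 mm, lying on the bench left of the transformer; origin: centre of the underside, x along its length.
- hub_flange: Turned aluminium hub flange, 84 mm across and 36 mm high, on the bench at the front left; origin: centre of the underside.
- screwdriver: Screwdriver with red handle, 200 mm long, lying on the bench right of the transformer; origin under its middle, x towards the tip.
- wrench: Steel open-ended wrench, 180 mm long, lying on the bench at the right; origin under its middle, x along it.
- fuse_carton: Small cardboard box, 90 x 60 x 42 mm, on the bench at the right; origin: centre of the underside.
- screw_jar: Jar with black lid, 68 mm across and 75 mm high, on the bench at the left; origin: centre of the underside.

How it is judged:
By the outcome, as a careful person would: the job done as asked, in the order asked, and still so for the second after the job is handed in, with the robot touching nothing.
It also fails if it takes over 48 s, if anything falls off the work surface, if the arm or the gripper's body presses on something with over 40 N, if the wrist force passes 120 N, or if a joint passes its speed limit or range.

ROBOT

A 7-joint arm with a two-finger parallel gripper is mounted at the origin on the work surface. World frame = base frame: x ahead of the robot, y to its left, z up, the work surface at z = 0. Lengths are in m, angles in rad, forces in N, time in s.
With the tool pointing down it reaches from about 0.4 to 0.85 m from the base axis. Payload 10.4 kg.
Tool frame: the origin (TCP) lies midway between the tips of the shut fingers; the grasp point (between the pads) lies 19 mm behind it; z points along the fingers, y is the line along which they close (so a half turn about z gives the same grasp; the last joint's range is limited). The gripper opens to 87 mm and grips with 3 to 60 N. Pads are 19 mm wide; open, the fingers measure 117 mm over their backs; the gripper's body (75 mm by 190 mm) begins 51 mm behind the grasp point.
Start: joints at [1.293, 0.332, -0.065, 1.46, 0.022, 1.35, -0.088], TCP at [0.158, -0.605, 0.223] pointing down, gripper open.
Joint ranges: [-2.6, 2.6], [-0.5, 2.12], [-1.47, 1.34], [0.16, 2.42], [-1.27, 4.41], [0.06, 2.06], [-2.6, 2.6]. Speed limits (rad/s): [2.22, 2.22, 2.79, 2.79, 3.14, 3.14, 3.14].

INTERFACE

Orientations are given as a unit quaternion [x, y, z, w].
In Python, from bench import sensors, eyes, order gives the robot as it stands.
- The arm moves only by the tool arm_command, never from a script. Its argument "steps" is a list of rows, each an object with "rot": the turn, a rotation vector about the world's x, y, z in degrees, a list of three; "slide": the shift along the world's x, y, z in m, a list of three; "grip": the opening, from 0 (shut) to 1 (fully open). A call has exactly 8 rows; each row shifts and turns the commanded pose from where the row before left it; what a row does not reach is not made up. A row lasts 1/8 s, in which the tool goes at most 62.5 mm and 10.7 degrees, less where a joint would pass 70% of its speed; a pose out of reach is approached as far as the arm can. A call with a gripper value outside its range is refused whole. The fingers move at their own pace and stop on an object; "newtons" is the grip in N (left out, the last holds). Time passes only in rows, so rows that do not move let the fingers close, or fill a call up. It gives the time, the measured TCP pose, the force, the opening and the grip force at its end, in the units of the state.
- sensors.read_state(): the state, without advancing time (a new reading comes with each control period).
- eyes.camera(name): name is "scene" or "top" or "wrist"; returns a dict with "pixels" (480x640x3 uint8, red, green, blue), "intrinsics" (3x3 intrinsics, pixels), "pose" (4x4, takes a point from camera to world coordinates). Camera axes: x right, y down, z forward; pixel columns grow to the right and rows downward; lengths in m; the calibration is good to about 2 mm. The wrist camera is an equidistant fisheye: a pixel r from the principal point sees the ray r / f radians off the axis. A picture is of the moment at which its call begins. There is no depth.
- order.close_job(): hands the job in; it is judged then, once.
Trained networks look in a picture, given as the dict that the camera call returned (one of the last four; its "shot" number tells which), for a name from the list of things; names that differ only in an ending like _2 or _b are one class to them, and where a whole thing is asked for, a point or a joint stands for the part that bears it (a point fixed in the world has none). Each returns a list of dicts, best first, with "conf" (0 to 1); they miss things now and then, are a little off and sometimes report something else, mostly with a low value. They report only what shows in the picture. A call takes as long as a camera call.
- eyes.look_for(name, picture): "bbox" ([left, top, right, bottom] in pixels, round what is visible of it).
The state is a dict: "time": time; "joint_positions": joint angles; "joint_vel": joint speeds; "joint_torque": joint torques, N m; "ee_pos": TCP position; "eef_rot": TCP orientation; "ft_force": force on the tool from outside, world axes, zero at the start; "torque": the same for the moment, N m; "width": finger opening in m; "grip_force": force on a finger pad.
Only numpy, scipy, OpenCV 4.12 (cv2) and the standard library are available. Lean on these libraries where they do the work, as an engineer would, in place of code of your own. Each camera call takes 0.05 s, during which the arm holds its last target. There are 200 camera calls.

## Working session

There is one attempt and no reset: what is moved stays moved. The work goes in short steps, Python scripts to look and compute and a tool call to move; the robot and the scene stay as the last step left them, time stands still between calls to the robot, and variables do not carry over. Pictures are saved under pics/ and viewed, at most 10 in all, crops included, and the job is handed in when it is done.

Besides the shell and the picture viewer there is one more tool, called after ">>>" as name([rows], argument=value, ...), one row to a line, values as JSON. arm_command: Moves the arm, as the interface text tells. Its arguments: {"type":"object","properties":{"steps":{"type":"array","items":{"type":"object","properties":{"rot":{"type":"array","items":{"type":"number"}},"slide":{"type":"array","items":{"type":"number"}},"grip":{"type":"number"}}}},"newtons":{"type":"number"}},"required":["steps"]}

```bash
mkdir -p pics; ls
python3 - <<'E'
from bench import sensors, eyes
import cv2,numpy as np
s=sensors.read_state(); print(s['time'],s['ee_pos'],s['eef_rot'],s['ft_force'],s['width'])
for c in ['top','scene']:
    p=eyes.camera(c); cv2.imwrite(f'pics/{c}0.png',p['pixels'][:,:,::-1])
    np.savez(f'{c}0.npz',K=p['intrinsics'],T=p['pose'],im=p['pixels'])
    print(c,np.round(p['intrinsics'],1).tolist(),np.round(p['pose'],4).tolist())
    for n in ['transformer','dial','limit_rider','on_button','off_button','index_mark','red_mark']:
        print(n,[(np.round(d['bbox']).tolist(),round(d['conf'],2)) for d in eyes.look_for(n,p)[:2]])
E
```

```text
pics
0.0 [ 0.15742946 -0.60447539  0.22177291] [ 9.91892269e-01  1.27079767e-01 -1.30037127e-04 -6.64900250e-04] [-0.40823873  0.53259306  0.20755197] 0.08712061254997398
top [[522.0, 0.0, 333.7], [0.0, 522.0, 245.4], [0.0, 0.0, 1.0]] [[-0.0039, -0.9934, 0.1143, 0.354], [-1.0, 0.0045, 0.0051, 0.0071], [-0.0055, -0.1143, -0.9934, 1.4432], [0.0, 0.0, 0.0, 1.0]]
transformer [([260.0, 174.0, 386.0, 258.0], 0.63)]
dial [([285.0, 191.0, 320.0, 231.0], 0.83), ([296.0, 178.0, 300.0, 189.0], 0.29)]
limit_rider [([295.0, 179.0, 301.0, 190.0], 0.43), ([485.0, 301.0, 508.0, 367.0], 0.32)]
on_button [([351.0, 229.0, 361.0, 243.0], 0.42)]
off_button []
index_mark [([285.0, 188.0, 325.0, 231.0], 0.83)]
red_mark [([293.0, 180.0, 299.0, 191.0], 0.5)]
scene [[536.8, 0.0, 316.9], [0.0, 536.8, 240.7], [0.0, 0.0, 1.0]] [[-0.8092, 0.3784, -0.4494, 1.0378], [0.5874, 0.5375, -0.6051, 0.7472], [0.0126, -0.7536, -0.6572, 0.9169], [0.0, 0.0, 0.0, 1.0]]
transformer [([220.0, 215.0, 358.0, 359.0], 0.79), ([268.0, 284.0, 280.0, 297.0], 0.37)]
dial [([270.0, 250.0, 321.0, 293.0], 0.96)]
limit_rider [([264.0, 285.0, 282.0, 298.0], 0.39)]
on_button [([287.0, 222.0, 298.0, 230.0], 0.54)]
off_button [([261.0, 228.0, 273.0, 239.0], 0.58)]
index_mark [([274.0, 251.0, 323.0, 289.0], 0.96)]
red_mark [([263.0, 151.0, 312.0, 178.0], 0.72), ([217.0, 214.0, 361.0, 363.0], 0.6)]
```

Run:
```python
import cv2
a=cv2.imread('pics/top0.png')[155:275,245:405]; cv2.imwrite('pics/a.png',cv2.resize(a,None,fx=5,fy=5,interpolation=cv2.INTER_CUBIC))
```

```text
(no output)
```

View pics/a.png

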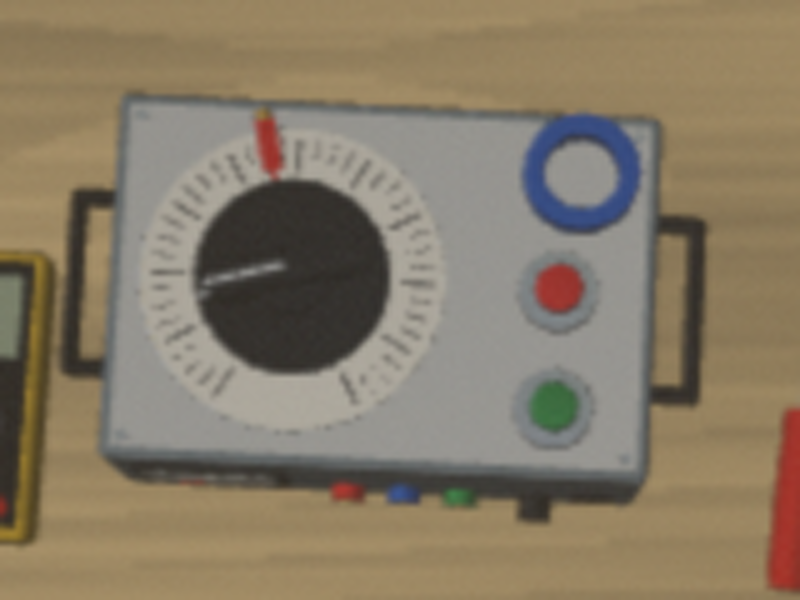

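View pics/scene0.png

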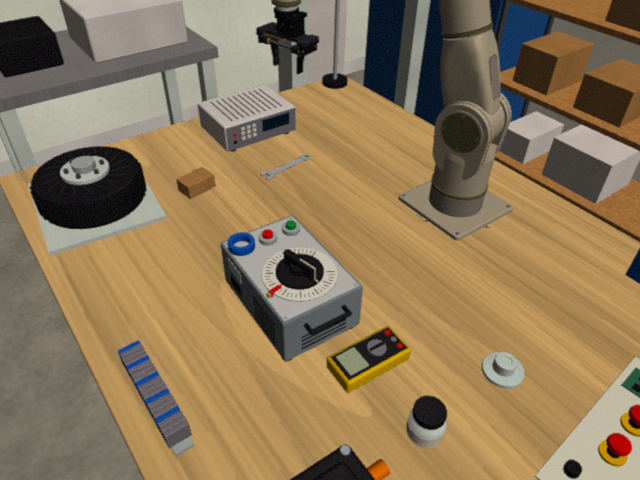

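The transformer is seen in the top crop: dial skirt centre ≈(292,276), index pointing left to ≈(205,283), rider tip ≈(275,178), green button ≈(554,406), red ≈(559,289) (crop px, 5×, offset 245,155). The scene view agrees, with a clear space above the transformer.

```bash
cat > geo.py <<'E'
import numpy as np
def ray(p,K,T,z):
    d=T[:3,:3]@np.linalg.solve(K,[p[0],p[1],1.]); c=T[:3,3]; return c+d*(z-c[2])/d[2]
def proj(X,K,T):
    c=T[:3,:3].T@(np.asarray(X)-T[:3,3]); q=K@c; return q[:2]/q[2]
E
python3 - <<'E'
from geo import *
f=np.load('top0.npz');K,T=f['K'],f['T']
g=lambda u,v,z:ray((245+u/5-.4,155+v/5-.4),K,T,z)
P={}
for n,u,v,z in [('FL',103,452,.13),('RL',125,97,.13),('RR',660,120,.13),('FR',645,472,.13),('green',554,406,.152),('red',559,289,.152),('skirt',292,276,.148),('plate',291,281,.14),('rtip',275,178,.1425),('rout',264,125,.1425),('i_out',205,283,.178),('i_in',285,265,.178),('i_mark',203,293,.148)]:
    P[n]=g(u,v,z); print(n,np.round(P[n],4))
d=P['RL']-P['FL']+P['RR']-P['FR']; yd=P['FL']-P['FR']+P['RL']-P['RR']
print('yaw',np.degrees([np.arctan2(d[1],d[0]),np.arctan2(-yd[0],yd[1])]))
b=P['red']-P['green'];print('btn yaw',np.degrees(np.arctan2(b[1],b[0])),np.linalg.norm(b))
yaw=np.arctan2(-yd[0],yd[1]);R=np.array([[np.cos(yaw),-np.sin(yaw)],[np.sin(yaw),np.cos(yaw)]])
c=sum(P[k] for k in('FL','RL','RR','FR'))[:2]/4
print('centre corners',c,'from btn',P['green'][:2]-R@[-.06,-.09],P['red'][:2]-R@[0,-.09],'from dial',P['skirt'][:2]-R@[0,.045])
h=P['skirt'][:2]
for k in('rtip','rout','i_out','i_in','i_mark'):
    w=R.T@(P[k][:2]-h); print(k,np.linalg.norm(w),'q',-np.arctan2(w[1],w[0]))
E
```

```text
FL [0.507  0.1875 0.13  ]
RL [0.691  0.1782 0.13  ]
RR [ 0.6774 -0.097   0.13  ]
FR [ 0.4956 -0.087   0.13  ]
green [ 0.5265 -0.0405  0.152 ]
red [ 0.5857 -0.0435  0.152 ]
skirt [0.5937 0.0907 0.148 ]
plate [0.5926 0.0918 0.14  ]
rtip [0.6453 0.0999 0.1425]
rout [0.6728 0.1056 0.1425]
i_out [0.5849 0.1316 0.178 ]
i_in [0.5937 0.0923 0.178 ]
i_mark [0.5852 0.1355 0.148 ]
yaw [-3.0158903  -2.59961269]
btn yaw -2.9176396291773776 0.05925849513081304
centre corners [0.59273815 0.04540362] from btn [0.59053021 0.04669902] [0.58977363 0.04640411] from dial [0.59166007 0.04578122]
rtip 0.05238036821897024 q -0.22077411788144718
rout 0.0804914741997971 q -0.23085556286107628
i_out 0.04181177944760722 q -1.8291306241413197
i_in 0.0015254728805249639 q -1.643268340500089
i_mark 0.04558599922869384 q -1.8029238034165087
```

>>> arm_command([
  {"slide": [0.0246,0.0452,0.01],"rot": [0,0,5.4],"grip": 0},
  {"slide": [0.0246,0.0452,0.01],"rot": [0,0,5.4],"grip": 0},
  {"slide": [0.0246,0.0452,0.01],"rot": [0,0,5.4],"grip": 0},
  {"slide": [0.0246,0.0452,0.01],"rot": [0,0,5.4],"grip": 0},
  {"slide": [0.0246,0.0452,0.01],"rot": [0,0,5.4],"grip": 0},
  {"slide": [0.0246,0.0452,0],"rot": [0,0,5.4],"grip": 0},
  {"slide": [0.0246,0.0452,0],"rot": [0,0,5.4],"grip": 0},
  {"slide": [0.0246,0.0452,0],"rot": [0,0,5.4],"grip": 0},
], newtons=10)

```text
time: 1.8
ee_pos: [0.355, -0.2417, 0.2729]
eef_rot: [0.875, 0.485, 0.0, 0.0]
ft_force: [0.9, -0.2, 0.4]
width: 0.0149
grip_force: 0.0
```

>>> arm_command([
  {"slide": [0.0246,0.0452,0],"rot": [0,0,5.4],"grip": 0},
  {"slide": [0.0246,0.0452,0],"rot": [0,0,5.4],"grip": 0},
  {"slide": [0.0246,0.0452,0],"rot": [0,0,5.4],"grip": 0},
  {"slide": [0.0246,0.0452,0],"rot": [0,0,5.4],"grip": 0},
  {"slide": [0.0246,0.0452,0],"rot": [0,0,5.4],"grip": 0},
  {"slide": [0.0246,0.0452,0],"rot": [0,0,5.4],"grip": 0},
  {"slide": [0.0246,0.0452,0],"rot": [0,0,5.4],"grip": 0},
  {"slide": [0.0246,0.0452,0],"rot": [0,0,5.4],"grip": 0},
])

```text
time: 2.8
ee_pos: [0.552, 0.1195, 0.2728]
eef_rot: [0.635, 0.772, 0.0, 0.0]
ft_force: [0.6, -1.0, -0.5]
width: 0.0004
grip_force: 0.0
```

```bash
cat > look.py <<'E'
from bench import sensors, eyes
import cv2,numpy as np,sys
from scipy.spatial.transform import Rotation as R
from geo import *
def state():
    s=sensors.read_state(); x=R.from_quat(s['eef_rot']).as_matrix()
    print('t',round(s['time'],2),'tcp',np.round(s['ee_pos'],4),'yaw',round(np.degrees(np.arctan2(x[1,0],x[0,0])),2),'tilt',np.round(x[:2,2],3),'F',np.round(s['ft_force'],1),'w',round(s['width'],4)); return s
def cam(c,name):
    p=eyes.camera(c); cv2.imwrite(f'pics/{name}.png',p['pixels'][:,:,::-1]); np.savez(f'{name}.npz',K=p['intrinsics'],T=p['pose'],im=p['pixels']); return p
E
python3 - <<'E'
from look import *
s=state(); print(np.round(s['joint_positions'],2))
p=cam('wrist','w1'); print(np.round(p['intrinsics'],1).tolist(),np.round(p['pose'],3).tolist())
E
```

```text
t 2.8 tcp [0.552  0.1195 0.2728] yaw 101.12 tilt [ 0.001 -0.   ] F [ 0.6 -1.  -0.5] w 0.0004
[ 0.43  0.28 -0.88  1.51  0.22  1.45 -0.26]
[[371.6, 0.0, 323.0], [0.0, 371.6, 246.0], [0.0, 0.0, 1.0]] [[0.981, 0.184, 0.055, 0.537], [0.192, -0.939, -0.285, 0.198], [-0.0, 0.291, -0.957, 0.437], [0.0, 0.0, 0.0, 1.0]]
```

View pics/w1.png

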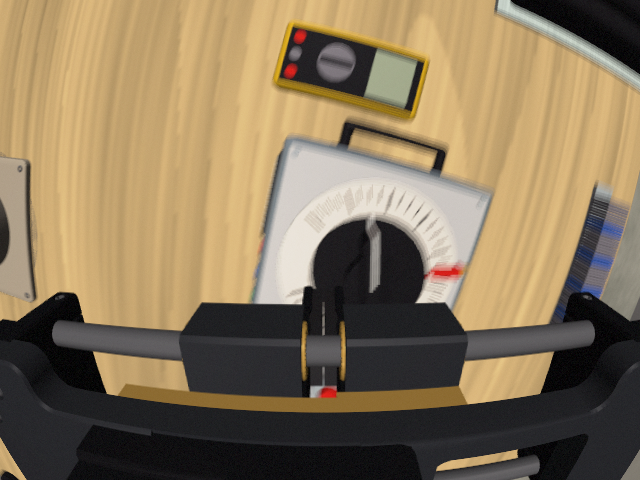

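The wrist view shows the shut fingers (≈323,300) left of the bar (white line ≈(375,220)-(375,290)), rider at ≈(445,272); I can descend beside the bar.

>>> arm_command([
  {"slide": [0,0,-0.018],"grip": 0},
  {"slide": [0,0,-0.018],"grip": 0},
  {"slide": [0,0,-0.018],"grip": 0},
  {"slide": [0,0,-0.018],"grip": 0},
  {"slide": [0,0,-0.018],"grip": 0},
  {"slide": [0,0,-0.012],"grip": 0},
  {"slide": [0,0,-0.006],"grip": 0},
  {"grip": 0},
])

```text
schema error: expected keys rot, slide, grip
```

Run:
```python
from look import *
state(); cam('wrist','w2')
a=cv2.imread('pics/w2.png')[130:430,220:520]; cv2.imwrite('pics/w2c.png',cv2.resize(a,None,fx=2,fy=2,interpolation=cv2.INTER_CUBIC))
```

```text
t 2.85 tcp [0.5526 0.1261 0.272 ] yaw 101.72 tilt [0.    0.004] F [-4.9  1.6 -0.7] w 0.0006
```

View pics/w2c.png

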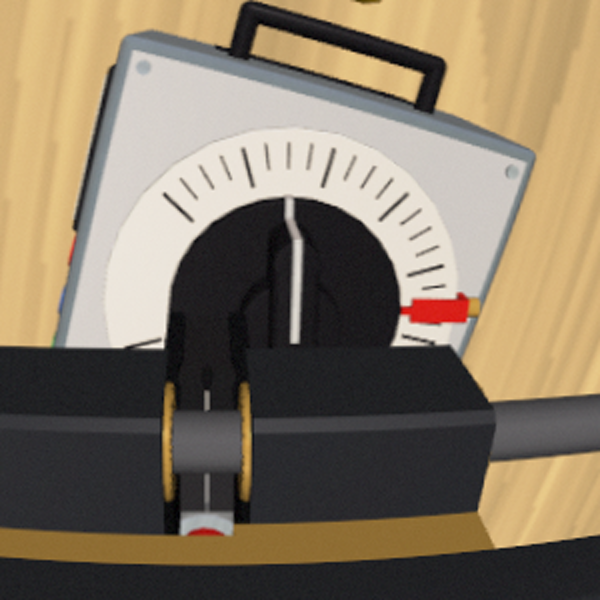

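The clear wrist crop shows the bar with its index line (index end ≈(288,200) in the crop, rider tip ≈(400,311)) and the fingers free left of it.

>>> arm_command([
  {"rot": [0,0,0],"slide": [0,0,-0.018],"grip": 0},
  {"rot": [0,0,0],"slide": [0,0,-0.018],"grip": 0},
  {"rot": [0,0,0],"slide": [0,0,-0.018],"grip": 0},
  {"rot": [0,0,0],"slide": [0,0,-0.018],"grip": 0},
  {"rot": [0,0,0],"slide": [0,0,-0.018],"grip": 0},
  {"rot": [0,0,0],"slide": [0,0,-0.012],"grip": 0},
  {"rot": [0,0,0],"slide": [0,0,-0.006],"grip": 0},
  {"rot": [0,0,0],"slide": [0,0,0],"grip": 0},
])

```text
time: 3.9
ee_pos: [0.5511, 0.1184, 0.1644]
eef_rot: [0.636, 0.772, -0.0, -0.0]
ft_force: [-0.1, 0.5, 0.4]
width: 0.0004
grip_force: 0.0
```

```bash
cat >> look.py <<'E'
def fray(p,K,T,z):
    a=(np.array(p)-K[:2,2])/K[0,0]; r=np.hypot(*a); d=np.array([*(a/r*np.sin(r)),np.cos(r)]); d=T[:3,:3]@d; c=T[:3,3]; return c+d*(z-c[2])/d[2]
E
python3 - <<'E'
from look import *
state()
f=np.load('w2.npz');K,T=f['K'],f['T']
g=lambda u,v,z: fray((220+u/2-.25,130+v/2-.25),K,T,z)
H=np.array([.5932,.0912])
for n,u,v,z in [('idx',288,200,.148),('bartop_out',297,240,.178),('bartop_in',295,345,.178),('rider',401,311,.1425),('rout',470,307,.1425),('LR corner',533,155,.13),('LF corner',128,42,.13)]:
    X=g(u,v,z);d=X[:2]-H;print(n,np.round(X,4),'r',round(np.hypot(*d),4),'ang',round(np.degrees(np.arctan2(d[1],d[0])),1))
E
```

```text
t 3.9 tcp [0.5511 0.1184 0.1644] yaw 101.0 tilt [-0.  0.] F [-0.1  0.5  0.4] w 0.0004
idx [0.583 0.139 0.148] r 0.0489 ang 102.0
bartop_out [0.5849 0.1318 0.178 ] r 0.0414 ang 101.5
bartop_in [0.5945 0.0905 0.178 ] r 0.0014 ang -28.9
rider [0.6448 0.0996 0.1425] r 0.0523 ang 9.2
rout [0.6762 0.1073 0.1425] r 0.0846 ang 11.0
LR corner [0.6904 0.1788 0.13  ] r 0.1308 ang 42.0
LF corner [0.5069 0.187  0.13  ] r 0.1289 ang 132.0
```

>>> arm_command([
  {"rot": [0,0,0],"slide": [0.002,0.0004,0],"grip": 0},
  {"rot": [0,0,0],"slide": [0.002,0.0004,0],"grip": 0},
  {"rot": [0,0,0],"slide": [0.002,0.0004,0],"grip": 0},
  {"rot": [0,0,0],"slide": [0.002,0.0004,0],"grip": 0},
  {"rot": [0,0,0],"slide": [0.002,0.0004,0],"grip": 0},
  {"rot": [0,0,0],"slide": [0.0015,0.0003,0],"grip": 0},
  {"rot": [0,0,0],"slide": [0.0015,0.0003,0],"grip": 0},
  {"rot": [0,0,0],"slide": [0.001,0.0002,0],"grip": 0},
])

```text
time: 4.9
ee_pos: [0.5652, 0.1212, 0.1646]
eef_rot: [0.636, 0.772, 0.0, -0.0]
ft_force: [-0.3, 0.0, -0.3]
width: 0.0005
grip_force: 0.0
```

```bash
cat > arc.py <<'E'
from look import *
# print rigid arc rows about the hub: python3 arc.py total_deg n
s=state(); H=np.array([.5932,.0910]); p=s['ee_pos'][:2]; tot,n=float(sys.argv[1]),int(sys.argv[2])
for k in range(n):
    Rz=R.from_euler('z',tot/n,degrees=True).as_matrix()[:2,:2]; q=H+Rz@(p-H); print(np.round(q-p,4).tolist(),end=' '); p=q
print('end',p)
E
python3 arc.py -56 8
python3 - <<'E'
from look import *
cam('wrist','w3')
a=cv2.imread('pics/w3.png')[130:430,220:520]; cv2.imwrite('pics/w3c.png',cv2.resize(a,None,fx=2,fy=2,interpolation=cv2.INTER_CUBIC))
E
```

```text
t 4.9 tcp [0.5652 0.1212 0.1646] yaw 101.0 tilt [0. 0.] F [-0.3  0.  -0.3] w 0.0005
[0.0039, 0.0032] [0.0042, 0.0027] [0.0045, 0.0021] [0.0048, 0.0016] [0.0049, 0.001] [0.005, 0.0004] [0.005, -0.0002] [0.005, -0.0008] end [0.60259607 0.13107426]
```

View pics/w3c.png

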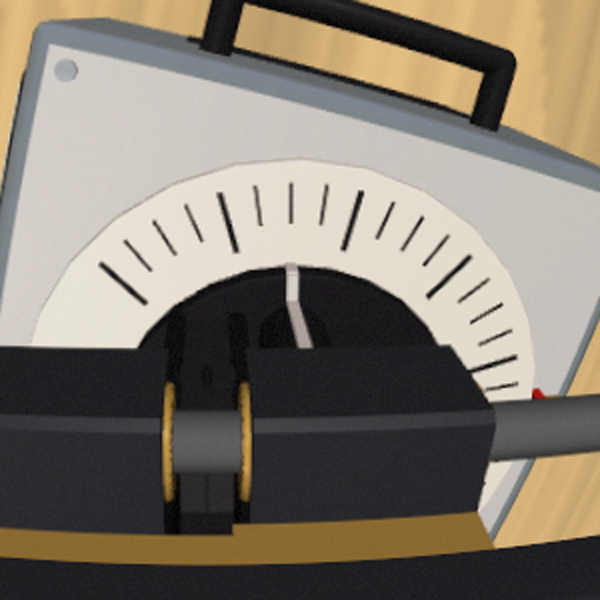

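Finger stands close left of the bar, not touching (no force); index end at ≈(291,267). Now push round.

>>> arm_command([
  {"rot": [0,0,0],"slide": [0.002,0.0004,0],"grip": 0},
  {"rot": [0,0,-7],"slide": [0.0039,0.0032,0],"grip": 0},
  {"rot": [0,0,-7],"slide": [0.0042,0.0027,0],"grip": 0},
  {"rot": [0,0,-7],"slide": [0.0045,0.0021,0],"grip": 0},
  {"rot": [0,0,-7],"slide": [0.0048,0.0016,0],"grip": 0},
  {"rot": [0,0,-7],"slide": [0.0049,0.001,0],"grip": 0},
  {"rot": [0,0,-7],"slide": [0.005,0.0004,0],"grip": 0},
  {"rot": [0,0,-7],"slide": [0.005,-0.0002,0],"grip": 0},
])

```text
time: 5.95
ee_pos: [0.5986, 0.1326, 0.1641]
eef_rot: [0.9, 0.437, -0.001, -0.0]
ft_force: [-4.7, -0.3, 0.2]
width: 0.0005
grip_force: 1.7
```

```bash
python3 arc.py -32 8
python3 - <<'E'
from look import *
cam('top','t4'); p=cam('wrist','w4')
a=cv2.imread('pics/t4.png')[165:255,255:345]; b=cv2.imread('pics/w4.png')[130:430,220:620]
a=cv2.resize(a,(400,400),interpolation=cv2.INTER_CUBIC); b=cv2.resize(b,(400,300)); c=np.zeros((400,800,3),np.uint8); c[:,:400]=a; c[:300,400:]=b
cv2.imwrite('pics/c4.png',c)
E
```

```text
t 5.95 tcp [0.5986 0.1326 0.1641] yaw 51.8 tilt [-0.002 -0.   ] F [-4.7 -0.3  0.2] w 0.0005
[0.0029, -0.0005] [0.0028, -0.0007] [0.0028, -0.0009] [0.0027, -0.0011] [0.0026, -0.0013] [0.0026, -0.0014] [0.0024, -0.0016] [0.0023, -0.0018] end [0.61983259 0.12342668]
```

View pics/c4.png

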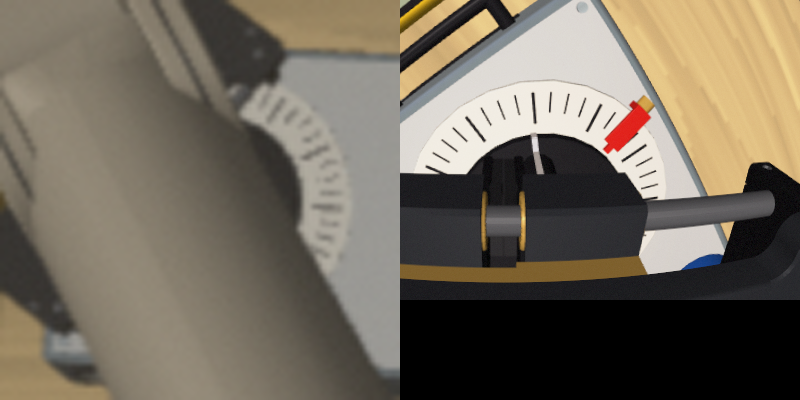

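The top view is blocked by the arm; the wrist picture shows the index end at ≈(534,136) on a long tick and the rider tip at ≈(606,150), about 42° further on.

```bash
cat > polar.py <<'E'
from look import *
from scipy.optimize import minimize
def fproj(X,K,T):
    c=(X-T[:3,3])@T[:3,:3]; r=np.hypot(c[...,0],c[...,1]); th=np.arctan2(r,c[...,2])
    return np.stack([K[0,2]+K[0,0]*th*c[...,0]/r,K[1,2]+K[0,0]*th*c[...,1]/r],-1).astype(np.float32)
def samp(im,H,rs,z,A,K,T):
    a,r=np.meshgrid(np.radians(A),rs,indexing='ij'); X=np.stack([H[0]+r*np.cos(a),H[1]+r*np.sin(a),0*a+z],-1)
    m=fproj(X,K,T); return cv2.remap(im,m[...,0],m[...,1],cv2.INTER_LINEAR).astype(float)
def measure(name,H=(.5932,.0910)):
    f=np.load(name+'.npz');K,T,im=f['K'],f['T'],f['im']; A=np.arange(-60,150,.25)
    # hub in this picture: maximise step skirt(dark)->scale(cream) at r=50 mm, around visible arc
    def cost(h):
        return -np.mean(np.clip(samp(im,h,[.0525],.140,B,K,T).mean((1,2))-samp(im,h,[.0475],.148,B,K,T).mean((1,2)),0,200))
    B=A[(A>0)&(A<110)]
    red=lambda s:np.clip(s[...,0]-s[...,1:].max(-1)-60,0,None)
    for h in [np.array(H)]+[np.array(minimize(cost,H,method='Nelder-Mead',options=dict(initial_simplex=np.array(H)+[[0,0],[.003,0],[0,.003]])).x)]:
        ri=red(samp(im,h,np.arange(.054,.060,.0005),.1425,A,K,T)).mean(1)
        ro=red(samp(im,h,np.arange(.066,.074,.0005),.1425,A,K,T)).mean(1)
        w=samp(im,h,np.arange(.0445,.0495,.0005),.148,A,K,T).mean((1,2)); 
        k=(A>-5)&(A<115); i=np.where(k,w,0).argmax(); s=slice(i-12,i+13); ww=np.clip(w[s]-w[s].min()-.3*np.ptp(w[s]),0,None)
        print(name,'hub',np.round(h,4),'cost',round(cost(h),1),'rider tip/outer',*(round(float((A*x).sum()/max(x.sum(),1e-9)),2) for x in(ri,ro)),'index',round(float((A[s]*ww).sum()/ww.sum()),2),'peak',round(w[i]))
if __name__=='__main__': measure(sys.argv[1])
E
python3 polar.py w2; python3 polar.py w4
```

```text
w2 hub [0.5932 0.091 ] cost -171.4 rider tip/outer 9.81 9.71 index 101.36 peak 205
w2 hub [0.5944 0.0907] cost -181.8 rider tip/outer 10.33 10.16 index 102.67 peak 207
w4 hub [0.5932 0.091 ] cost -186.7 rider tip/outer 9.61 9.68 index 57.4 peak 221
w4 hub [0.5926 0.0893] cost -191.3 rider tip/outer 11.05 10.93 index 57.77 peak 223
```

>>> arm_command([
  {"rot": [0,0,-4.6],"slide": [0.0038,-0.0007,0],"grip": 0},
  {"rot": [0,0,-4.6],"slide": [0.0037,-0.001,0],"grip": 0},
  {"rot": [0,0,-4.6],"slide": [0.0036,-0.0013,0],"grip": 0},
  {"rot": [0,0,-4.6],"slide": [0.0035,-0.0017,0],"grip": 0},
  {"rot": [0,0,-4.6],"slide": [0.0033,-0.002,0],"grip": 0},
  {"rot": [0,0,-4.6],"slide": [0.0031,-0.0023,0],"grip": 0},
  {"rot": [0,0,-4.6],"slide": [0.0029,-0.0025,0],"grip": 0},
  {"rot": [0,0,0],"slide": [0,0,0],"grip": 0},
])

```text
time: 7.05
ee_pos: [0.623, 0.1214, 0.1643]
eef_rot: [0.985, 0.174, -0.0, -0.0]
ft_force: [-2.1, 2.2, -1.7]
width: 0.0007
grip_force: 1.2
```

Run:
```python
from look import *
state();cam('wrist','w5')
from polar import measure
measure('w5')
```

```text
t 7.05 tcp [0.623  0.1214 0.1643] yaw 19.99 tilt [-0.001  0.   ] F [-2.1  2.2 -1.7] w 0.0007
w5 hub [0.5932 0.091 ] cost -130.8 rider tip/outer 9.85 9.86 index 20.21 peak 222
w5 hub [0.5967 0.0901] cost -140.2 rider tip/outer 11.39 11.16 index 22.92 peak 178
```

>>> arm_command([
  {"rot": [0,0,-1.2],"slide": [0.0006,-0.0006,0],"grip": 0},
  {"rot": [0,0,-1.2],"slide": [0.0006,-0.0006,0],"grip": 0},
  {"rot": [0,0,-1.2],"slide": [0.0006,-0.0006,0],"grip": 0},
  {"rot": [0,0,-1.2],"slide": [0.0006,-0.0006,0],"grip": 0},
  {"rot": [0,0,-1.2],"slide": [0.0006,-0.0007,0],"grip": 0},
  {"rot": [0,0,-1.2],"slide": [0.0005,-0.0007,0],"grip": 0},
  {"rot": [0,0,-0.8],"slide": [0.0005,-0.0006,0],"grip": 0},
  {"rot": [0,0,0],"slide": [0,0,0],"grip": 0},
])

```text
time: 8.1
ee_pos: [0.6275, 0.1164, 0.1646]
eef_rot: [0.995, 0.103, 0.0, 0.0]
ft_force: [-1.4, 3.0, -2.0]
width: 0.0004
grip_force: 1.7
```

Run:
```python
from look import *
state();cam('wrist','w6')
from polar import measure
measure('w6')
a=cv2.imread('pics/w6.png')[180:330,250:450]; cv2.imwrite('pics/w6c.png',cv2.resize(a,None,fx=4,fy=4,interpolation=cv2.INTER_CUBIC))
```

```text
t 8.1 tcp [0.6275 0.1164 0.1646] yaw 11.78 tilt [ 0. -0.] F [-1.4  3.  -2. ] w 0.0004
w6 hub [0.5932 0.091 ] cost -118.8 rider tip/outer 9.88 9.96 index 10.94 peak 220
w6 hub [0.5965 0.0897] cost -126.0 rider tip/outer 11.73 11.52 index 13.39 peak 171
```

View pics/w6c.png

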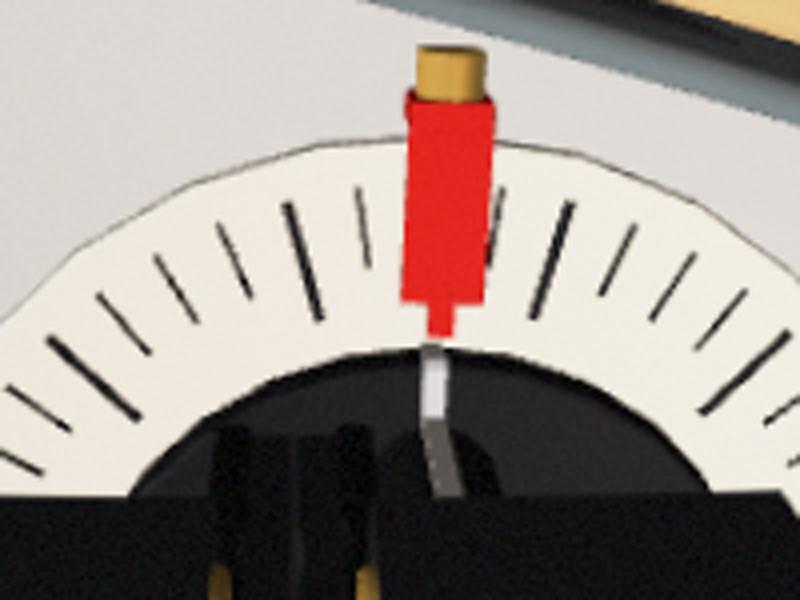

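Index end ≈(433,348) is just left of the rider pointer ≈(440,335): about 1° short. A small further push, then a look from straight behind.

>>> arm_command([
  {"rot": [0,0,0],"slide": [0.0002,-0.0002,0],"grip": 0},
  {"rot": [0,0,0],"slide": [0.0002,-0.0002,0],"grip": 0},
  {"rot": [0,0,0],"slide": [0.0001,-0.0001,0],"grip": 0},
  {"rot": [0,0,0],"slide": [0,0,0],"grip": 0},
  {"rot": [0,0,0],"slide": [0,0,0],"grip": 0},
  {"rot": [0,0,0],"slide": [0,0,0],"grip": 0},
  {"rot": [0,0,0],"slide": [0,0,0],"grip": 0},
  {"rot": [0,0,0],"slide": [0,0,0],"grip": 0},
])

```text
time: 9.15
ee_pos: [0.6279, 0.1159, 0.1646]
eef_rot: [0.995, 0.103, 0.0, 0.0]
ft_force: [-2.8, 3.2, -0.2]
width: 0.0006
grip_force: 1.7
```

Run:
```python
from look import *
state();cam('wrist','w7')
from polar import measure
measure('w7')
T=np.load('w7.npz')['T'];print(T[:3,3])
```

```text
t 9.15 tcp [0.6279 0.1159 0.1646] yaw 11.8 tilt [ 0. -0.] F [-2.8  3.2 -0.2] w 0.0006
w7 hub [0.5932 0.091 ] cost -119.0 rider tip/outer 9.87 9.93 index 9.92 peak 221
w7 hub [0.5966 0.0892] cost -126.7 rider tip/outer 12.18 11.87 index 12.9 peak 170
[0.70623929 0.13208431 0.32860901]
```

>>> arm_command([
  {"rot": [0,0,0],"slide": [-0.001,0.004,0],"grip": 0},
  {"rot": [0,0,0],"slide": [-0.001,0.008,0],"grip": 0},
  {"rot": [0,0,0],"slide": [0,0,0.025],"grip": 0},
  {"rot": [0,0,0],"slide": [0,0,0.04],"grip": 0},
  {"rot": [0,0,-1.8],"slide": [-0.04,-0.023,0.02],"grip": 0},
  {"rot": [0,0,0],"slide": [-0.042,-0.023,0],"grip": 0},
  {"rot": [0,0,0],"slide": [0,0,0],"grip": 0},
  {"rot": [0,0,0],"slide": [0,0,0],"grip": 0},
])

```text
time: 10.2
ee_pos: [0.5444, 0.0822, 0.2501]
eef_rot: [0.996, 0.087, 0.001, 0.0]
ft_force: [-0.1, -0.3, 0.0]
width: 0.0005
grip_force: 0.0
```

Run:
```python
from look import *
state();cam('wrist','w8')
import polar
polar.measure('w8')
T=np.load('w8.npz')['T'];print(T[:3,3])
K=np.load('w8.npz')['K']; u=polar.fproj(np.array([[.5932,.091,.148]]),K,T)[0]; print(u)
x,y=np.clip(u-[80,75],0,[480,330]).astype(int); print(x,y)
a=cv2.imread('pics/w8.png')[y:y+150,x:x+160]; cv2.imwrite('pics/w8c.png',cv2.resize(a,None,fx=4,fy=4,interpolation=cv2.INTER_CUBIC))
```

```text
t 10.2 tcp [0.5444 0.0822 0.2501] yaw 9.99 tilt [ 0.002 -0.   ] F [-0.1 -0.3  0. ] w 0.0005
w8 hub [0.5932 0.091 ] cost -192.1 rider tip/outer 10.12 10.15 index 10.32 peak 227
w8 hub [0.5933 0.0914] cost -192.3 rider tip/outer 9.73 9.81 index 9.82 peak 227
[0.62303398 0.09589983 0.41418702]
[322.44608 178.54597]
242 103
```

View pics/w8c.png

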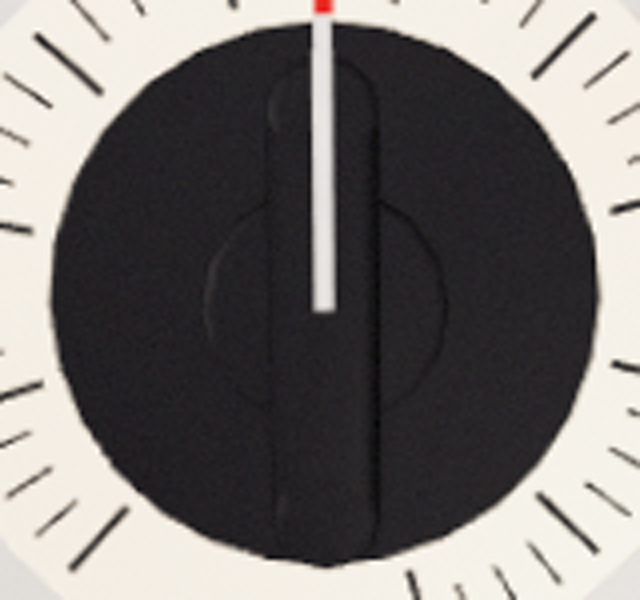

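Seen from straight above, the index (≈(322,20) crop) meets the red pointer (≈(323,8)) exactly, within 0.2°. The dial is set; on to the green button.

>>> arm_command([
  {"rot": [0,0,0],"slide": [-0.0045,-0.031,0],"grip": 0},
  {"rot": [0,0,0],"slide": [-0.0045,-0.031,0],"grip": 0},
  {"rot": [0,0,0],"slide": [-0.0045,-0.031,0],"grip": 0},
  {"rot": [0,0,0],"slide": [-0.0044,-0.0297,0],"grip": 0},
  {"rot": [0,0,0],"slide": [0,0,-0.03],"grip": 0},
  {"rot": [0,0,0],"slide": [0,0,-0.03],"grip": 0},
  {"rot": [0,0,0],"slide": [0,0,-0.025],"grip": 0},
  {"rot": [0,0,0],"slide": [0,0,0],"grip": 0},
])

```text
time: 11.25
ee_pos: [0.5255, -0.04, 0.1628]
eef_rot: [0.996, 0.088, -0.002, -0.001]
ft_force: [0.6, -0.4, 0.3]
width: 0.0004
grip_force: 0.0
```

>>> arm_command([
  {"rot": [0,0,0],"slide": [0,0,-0.004],"grip": 0},
  {"rot": [0,0,0],"slide": [0,0,-0.004],"grip": 0},
  {"rot": [0,0,0],"slide": [0,0,-0.003],"grip": 0},
  {"rot": [0,0,0],"slide": [0,0,-0.003],"grip": 0},
  {"rot": [0,0,0],"slide": [0,0,-0.002],"grip": 0},
  {"rot": [0,0,0],"slide": [0,0,-0.001],"grip": 0},
  {"rot": [0,0,0],"slide": [0,0,-0.001],"grip": 0},
  {"rot": [0,0,0],"slide": [0,0,0],"grip": 0},
])

```text
time: 12.25
ee_pos: [0.5262, -0.0408, 0.1468]
eef_rot: [0.996, 0.087, 0.0, 0.0]
ft_force: [0.4, -0.4, 3.7]
width: 0.0005
grip_force: 2.3
```

>>> arm_command([
  {"rot": [0,0,0],"slide": [0,0,-0.0007],"grip": 0},
  {"rot": [0,0,0],"slide": [0,0,-0.0007],"grip": 0},
  {"rot": [0,0,0],"slide": [0,0,-0.0006],"grip": 0},
  {"rot": [0,0,0],"slide": [0,0,0],"grip": 0},
  {"rot": [0,0,0],"slide": [0,0,0],"grip": 0},
  {"rot": [0,0,0],"slide": [0,0,0],"grip": 0},
  {"rot": [0,0,0],"slide": [0,0,0],"grip": 0},
  {"rot": [0,0,0],"slide": [0,0,0],"grip": 0},
])

```text
time: 13.25
ee_pos: [0.5263, -0.0408, 0.1462]
eef_rot: [0.996, 0.087, 0.001, 0.0]
ft_force: [-5.2, -0.2, 18.5]
width: 0.0005
grip_force: 9.2
```

Force jumped to 18 N at z = 0.146: fully down. Lift off and check.

>>> arm_command([
  {"rot": [0,0,0],"slide": [0,0,0.002],"grip": 0},
  {"rot": [0,0,0],"slide": [0,0,0.004],"grip": 0},
  {"rot": [0,0,0],"slide": [0,0,0.008],"grip": 0},
  {"rot": [0,0,0],"slide": [0,0,0.03],"grip": 0},
  {"rot": [0,0,0],"slide": [0,0,0.05],"grip": 0},
  {"rot": [0,0,0],"slide": [-0.02,0.05,0.02],"grip": 0},
  {"rot": [0,0,0],"slide": [0.02,0.05,0],"grip": 0},
  {"rot": [0,0,0],"slide": [0.018,0.023,0],"grip": 0},
])

```text
time: 14.25
ee_pos: [0.5437, 0.0854, 0.2593]
eef_rot: [0.996, 0.089, 0.0, -0.0]
ft_force: [0.4, -0.0, 0.4]
width: 0.0008
grip_force: 0.0
```

>>> arm_command([
  {"rot": [0,0,0],"slide": [0,0,0],"grip": 0},
  {"rot": [0,0,0],"slide": [0,0,0],"grip": 0},
  {"rot": [0,0,0],"slide": [0,0,0],"grip": 0},
  {"rot": [0,0,0],"slide": [0,0,0],"grip": 0},
  {"rot": [0,0,0],"slide": [0,0,0],"grip": 0},
  {"rot": [0,0,0],"slide": [0,0,0],"grip": 0},
  {"rot": [0,0,0],"slide": [0,0,0],"grip": 0},
  {"rot": [0,0,0],"slide": [0,0,0],"grip": 0},
])

```text
time: 15.25
ee_pos: [0.5439, 0.0823, 0.2585]
eef_rot: [0.996, 0.087, -0.0, 0.0]
ft_force: [-0.3, 0.2, 0.3]
width: 0.0004
grip_force: 0.0
```

Run:
```python
from look import *
state();cam('wrist','w9');cam('scene','s9')
import polar
polar.measure('w9')
a=cv2.imread('pics/scene0.png')[190:370,200:380];b=cv2.imread('pics/s9.png')[190:370,200:380]
cv2.imwrite('pics/s9c.png',cv2.resize(np.hstack([a,b]),(800,400),interpolation=cv2.INTER_CUBIC))
```

```text
t 15.25 tcp [0.5439 0.0823 0.2585] yaw 10.01 tilt [-0. -0.] F [-0.3  0.2  0.3] w 0.0004
w9 hub [0.5932 0.091 ] cost -192.0 rider tip/outer 9.98 9.95 index 10.22 peak 228
w9 hub [0.5932 0.0911] cost -192.1 rider tip/outer 9.86 9.84 index 10.05 peak 228
```

View pics/s9c.png

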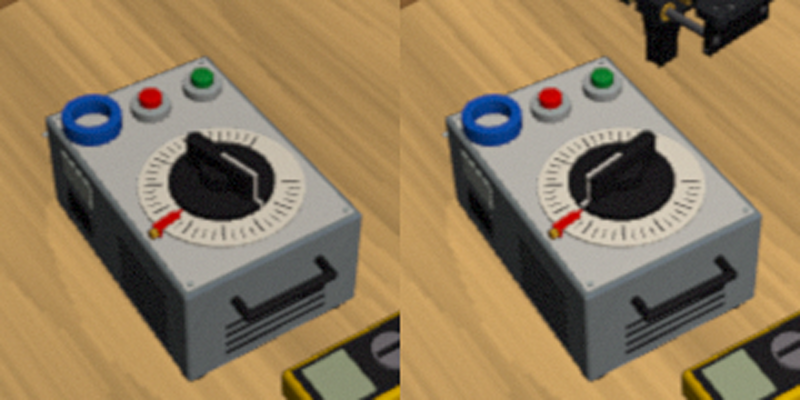

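Before (left) and after (right): the transformer, tape and rider haven't moved, the index line (≈(585,205)) points at the rider (≈(570,220)), and the green button is up again. Handing in.

```bash
python3 -c "
from bench import order
print(order.close_job())"
```

```text
the job is handed in; nothing more can be done
None
```

The dial's index line points at the red rider to within about 0.2°, the green button was pressed fully down and came up again, the transformer, rider and tape roll did not shift, and the job was handed in at about 15 s.

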